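Turn the rotary tool's speed dial up four clicks and start it

ROBOT

A 6-joint arm with a two-finger parallel gripper is mounted at the origin on a cart in front of the work surface, level with it; the furniture and walls round the work are solid. World frame = base frame: x ahead of the robot, y to its left, z up, the work surface at z = 0. Lengths are in mm, angles in rad, forces in N, time in s.
With the tool pointing down it reaches from about 425 to 1125 mm from the base axis. Payload 14.9 kg.
Tool frame: the origin (TCP) lies on the centre line of the jaws, within the pads' length; the fingertips stand 8 mm ahead of it and the grasp point (between the pads) lies 11 mm behind it; x points along the fingers, y is the direction in which the jaws open and shut, and the axes are right-handed (so a half turn about x gives the same grasp; the last joint's range is limited). The gripper opens to 91 mm and grips with 3 to 60 N. Pads are 32 mm wide; open, the fingers measure 118 mm over their backs; the gripper's body (76 mm by 178 mm) begins 60 mm behind the grasp point.
Start: joints at [1.209, 0.379, 1.734, -0, 1.028, -0.033], TCP at [226.043, 662.512, 221.932] pointing down, gripper open.
Joint ranges: [-2.77, 2.77], [-0.74, 2.19], [0, 2.66], [-1.06, 4.2], [0.31, 2.87], [-3.08, 3.08]. Speed limits (rad/s): [1.89, 1.89, 2.39, 3.14, 3.14, 3.14].

INTERFACE

Orientations are given as a unit quaternion [x, y, z, w].
In Python, from workcell import manip gives the robot as it stands.
- The arm moves only by the tool carry_out, never from a script. Its argument "commands" is a list of rows, each an object with "offset": the shift along the tool's x, y, z in mm, a list of three; "turn": the turn about the tool's x in degrees. A call has 1 to 5 rows; each row shifts and turns the commanded pose from where the row before left it, along the tool's axes as they then stand; what a row does not reach is not made up. A row lasts 1/12 s, in which the tool goes at most 41.7 mm and 7.16 degrees, less where a joint would pass 70% of its speed; a pose out of reach is approached as far as the arm can. A call with a gripper value outside its range is refused whole. "fingers" is the opening, from 0 (shut) to 1 (fully open), set as the call begins (left out, the last holds). The fingers move at their own pace and stop on an object; "newtons" is the grip in N (left out, the last holds). Time passes only in rows, so rows that do not move let the fingers close. It gives the time, the measured TCP pose, the force and the opening at its end, in the units of the state.
- manip.get_obs(): the state, without advancing time (a new reading comes with each control period).
- manip.camera(name): name is "side" or "top" or "wrist"; returns a dict with "frame" (384x512x3 uint8, blue, green, red), "z_map" (384x512 float32, mm along the optical axis (not along the pixel's ray), 0 where there is no reading), "fx", "fy", "cx", "cy" (pixels), "R" (3x3) and "t" (3): a world point X has camera coordinates R X + t. Camera axes: x right, y down, z forward; pixel columns grow to the right and rows downward; lengths in mm; the calibration is good to about 2 mm. A picture is of the moment at which its call begins.
- manip.finish_job(): hands the job in, once; it reports no verdict.
The state is a dict: "time": time; "joint_pos": joint angles; "joint_vel": joint speeds; "effort": joint torques, N m; "tcp_pos": TCP position; "ee_rot": TCP orientation; "ft_force": force on the tool from outside, world axes, zero at the start; "torque": the same for the moment, N m; "grip_width": opening from 0.0 (shut) to 1.0 (fully open).
Only numpy, scipy, OpenCV 4.12 (cv2) and the standard library are available. Lean on these libraries where they do the work, as an engineer would, in place of code of your own. Each camera call takes 0.05 s, during which the arm holds its last target.

TASK

The carving tool is to run four steps faster: with a fingertip, push the tab of the speed dial on the grey control box clockwise (seen from above) by exactly four clicks from where it stands, never letting it run past the fourth, and only then press the round start button fully down with a fingertip and let go of it. Only push: do not pinch the tab between the fingers, and leave everything else on the bench where it is.

Things in the scene. Friction and masses are not known exactly. Their poses are not given: they have to be found in the camera images.
- control_box: fixed grey control box with a dark top panel, 140x220 mm (x, y), its top 46 mm above the bench; origin under its centre, at the height of the bench top, z up, its -x side faces the robot. The dial is on the left half of its top (40 mm to +y), the start button on the right half (70 mm to -y)
- dial_axis (a point): centre of the dial on its vertical turning axis, on the upper face of the dial's flat disc, 56 mm above the bench; axes as the box's. The dial is a flat black disc 90 mm across with one raised finger tab. Ten white marks, 30 degrees apart, lie on the panel 55 mm from the axis; the tab points at one of them on each click
- dial (a joint): angle of the dial (rad), growing clockwise seen from above: ten click stops 30 degrees (0.5236) apart from 0 to 4.712, end stops just beyond. At 0 the tab points 135 degrees counterclockwise of the box's x axis (towards the robot and left). It starts at rest on one of the first four stops
- tab_end (a point): middle of the outer upper edge of the finger tab, 42 mm from the axis, 82 mm above the bench; x points outward along the tab, z up. The tab is a straight light-metal radial bar, 12 to 42 mm from the axis, 12 mm thick, standing 26 mm above the disc; its +y long face is the one to push for clockwise
- tab_push (a point): point on the tab's push face (+y side), 32 mm from the axis, 68 mm above the bench; axes as tab_end's. Pushing here takes up to about 5 N a quarter of the way to the next stop, then less and less; half-way the dial clicks: it snaps ahead to the next stop by itself, some 8 mm off the finger. Left alone it stays at its stop
- start_button_top (a point): centre of the upper face of the start button: a plain grey round push button 28 mm across in a steel ring 44 mm across, on the right half of the box; its face is 68 mm above the bench when up, and pushes straight down
- start_button (a joint): travel of the start button (m): 0 up, 0.006 fully down; a spring raises it, it takes about 5 N to bring it fully down
- glue_bottle: bystander: small glue bottle, 34 mm wide, 92 mm tall, upright; origin at the centre of its underside
- masking_tape: bystander: roll of masking tape, 92 mm across, 24 mm high, lying flat; origin at the centre of its underside
- screwdriver: bystander: screwdriver lying in front of the box, 172 mm long along its y, round handle 25 mm thick; origin at the centre of its underside
- weight_a: bystander: ground steel weight, 30x50x31 mm; origin at the centre of its underside
- sanding_block: bystander: cork sanding block, 33x90x26 mm; origin at the centre of its underside
- house_block: bystander: cast house-shaped model block, 34x40x44 mm; origin at the centre of its underside

How it is judged:
By the outcome, as a careful person would: the job done as asked, in the order asked, and still so for the second after the job is handed in, with the robot touching nothing.
It also fails if it takes over 64 s, if anything falls off the work surface, if the arm or the gripper's body presses on something with over 40 N, if the wrist force passes 120 N, or if a joint passes its speed limit or range.

## Working session

There is one attempt and no reset: what is moved stays moved. The work goes in short steps, Python scripts to look and compute and a tool call to move; the robot and the scene stay as the last step left them, time stands still between calls to the robot, and variables do not carry over. Pictures are saved under pics/ and viewed, and the job is handed in when it is done.

Besides the shell and the picture viewer there is one more tool, called after ">>>" as name(argument=value, ...), one argument or row to a line, values as JSON. carry_out: Moves the arm, as the interface text tells. Its arguments: {"type":"object","properties":{"commands":{"type":"array"},"fingers":{"type":"number"},"newtons":{"type":"number"}},"required":["commands"]}

```bash
mkdir -p pics; ls
python3 - <<'E'
from workcell import manip
import cv2,pickle
print(manip.get_obs())
for n in ["top","side"]:
    c=manip.camera(n); pickle.dump(c,open(f"{n}0.pkl","wb"))
    cv2.imwrite(f"pics/{n}0.png",c["frame"])
    print(n,c["fx"],c["fy"],c["cx"],c["cy"],c["R"],c["t"])
E
```

```text
pics
{'time': 0.0, 'joint_pos': array([ 1.20872638e+00,  3.79448518e-01,  1.73478601e+00, -1.36889244e-05,
        1.02853499e+00, -3.33021708e-02]), 'joint_vel': array([-0.00040869, -0.00017985,  0.0018627 ,  0.00010563, -0.00010927,
        0.0005694 ]), 'effort': array([ 1.62034543e-03, -7.63745356e+01, -4.34363794e+01,  6.50903326e-02,
        4.25168022e-02, -1.10467345e-04]), 'tcp_pos': array([225.87994523, 662.12591296, 221.25773309]), 'ee_rot': array([ 0.11530289,  0.69765248, -0.11612048,  0.69749717]), 'ft_force': array([-0.06545008,  0.36232102, -0.46783328]), 'torque': array([ 0.01637408, -0.00157286, -0.03394716]), 'grip_width': 0.9984927339653344}
top 491.82425575456097 491.82425575456097 253.07303059136567 184.66283535435528 [[ 0.01828192 -0.99982052 -0.00496979]
 [-0.9926503  -0.01755563 -0.11973793]
 [ 0.11962919  0.0071223  -0.99279309]] [ 333.42673339  571.55010629 1040.16276001]
side 361.5331998642541 361.5331998642541 253.61331573958833 193.5251407314954 [[ 0.84805301 -0.52944283 -0.0222795 ]
 [-0.33620539 -0.50507828 -0.7948974 ]
 [ 0.40959983  0.68160562 -0.60633469]] [-285.38626937  404.49792419  430.77196595]
```

View pics/top0.png

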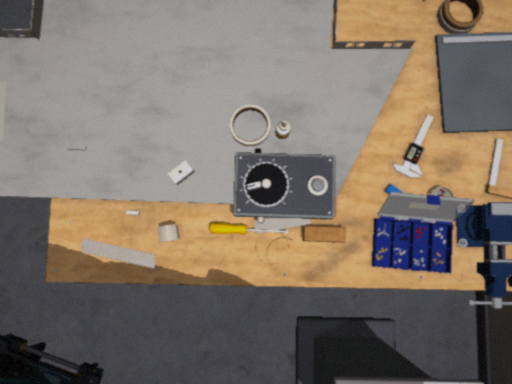

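View pics/side0.png

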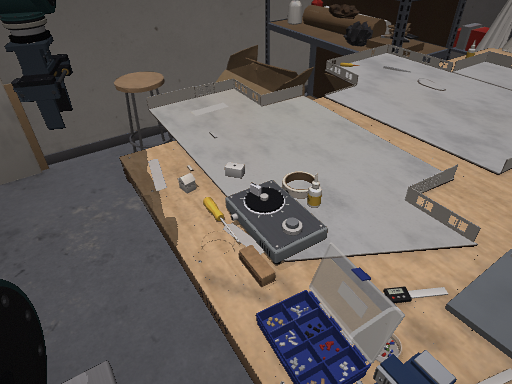

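The top view shows the box spanning about (234,153)-(335,217), the dial at (266,184) and the button at (317,184). I'll enlarge it.

```bash
cat > h.py <<'E'
import numpy as np,pickle,cv2
def ray(c,u,v,h):
    d=np.array([(u-c["cx"])/c["fx"],(v-c["cy"])/c["fy"],1.0])
    R,t=np.array(c["R"]),np.array(c["t"])
    o=-R.T@t; w=R.T@d
    return o+w*(h-o[2])/w[2]
def proj(c,X):
    p=np.array(c["R"])@np.array(X,float)+np.array(c["t"]); return np.array([c["fx"]*p[0]/p[2]+c["cx"],c["fy"]*p[1]/p[2]+c["cy"]])
def pt(c,u,v):
    z=c["z_map"][int(round(v)),int(round(u))]
    p=np.array([(u-c["cx"])/c["fx"]*z,(v-c["cy"])/c["fy"]*z,z]); return np.array(c["R"]).T@(p-np.array(c["t"]))
E
python3 - <<'E'
from h import *
c=pickle.load(open("top0.pkl","rb"))
f=c["frame"][145:225,228:342]
cv2.imwrite("pics/top0c.png",cv2.resize(f,None,fx=7,fy=7,interpolation=cv2.INTER_CUBIC))
c=pickle.load(open("side0.pkl","rb"))
f=c["frame"][170:270,215:335]
cv2.imwrite("pics/side0c.png",cv2.resize(f,None,fx=6,fy=6,interpolation=cv2.INTER_CUBIC))
E
```

```text
(no output)
```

View pics/top0c.png

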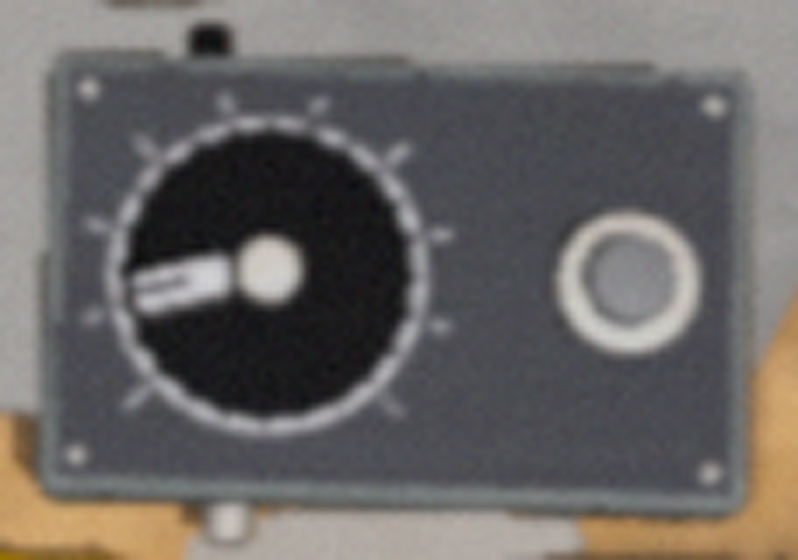

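View pics/side0c.png

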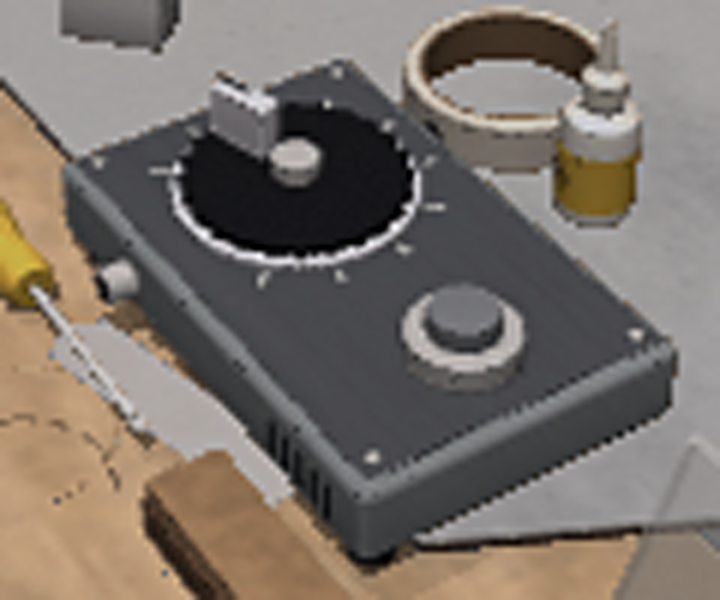

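The enlarged crop shows the ten marks: mark 0 at crop (137,397), mark 1 at (93,317), clockwise round to mark 9 at (393,403). The tab runs from (228,272) to (138,292), and the button centre is at (628,280). I'll fit the box pose next.

Run:
```python
from h import *
from scipy.optimize import least_squares
c=pickle.load(open("top0.pkl","rb"))
U=lambda p:(228+(p[0]+.5)/7-.5,145+(p[1]+.5)/7-.5)
M=[(137,397),(93,317),(98,225),(145,147),(228,104),(318,108),(400,152),(442,234),(442,326),(393,403)]
W=np.array([ray(c,*U(m),46)[:2] for m in M])
loc=np.array([[55*np.cos(np.radians(135-30*i)),40+55*np.sin(np.radians(135-30*i))] for i in range(10)])
def f(p):
    R=np.array([[np.cos(p[2]),-np.sin(p[2])],[np.sin(p[2]),np.cos(p[2])]]); return ((loc@R.T+p[:2])-W).ravel()
r=least_squares(f,[500,0,0]);print("box",r.x,np.degrees(r.x[2]),np.abs(r.fun).max())
p=r.x
T=lambda x,y:np.array([p[0]+np.cos(p[2])*x-np.sin(p[2])*y,p[1]+np.sin(p[2])*x+np.cos(p[2])*y])
ax=T(0,40);bt=T(0,-70);print("axis",ax,"button",bt,"button seen",ray(c,*U((628,280)),68), pt(c,*U((628,280))))
# axis from disc centre 56
print("disc", ray(c,*U((268,276)),56))
for q in [(138,292),(228,272),(180,284)]:
    w=ray(c,*U(q),82); d=w[:2]-ax; print("tab",w,np.hypot(*d),np.degrees(np.arctan2(d[1],d[0])-p[2]),pt(c,*U(q)))
for k in range(5):
    a=p[2]+np.radians(135-30*k)
    e=[ax[0]+42*np.cos(a),ax[1]+42*np.sin(a),82]; u=proj(c,e); print(k,(u[0]+.5-228)*7-.5,(u[1]+.5-145)*7-.5)
for n,s in [("tape",(250,125)),("bottle",(283,129)),("a",(180,172)),("house",(168,232)),("screw",(228,228)),("cork",(324,233))]:
    print(n,pt(c,*s))
```

```text
box [ 5.66047243e+02  2.75717796e+02 -9.40009843e-03] -0.5385859671887141 0.9096377664576494
axis [566.42324141 315.716029  ] button [565.38924581 205.72088887] button seen [564.10568014 207.4456207   68.        ] [563.8100168  207.7442113   70.40357154]
disc [564.86762824 316.12493374  56.        ]
tab [556.1895896  355.34561288  82.        ] 40.92959257033069 105.01791068276063 [556.0037338  355.3154802   83.58929852]
tab [562.67950709 328.58200268  82.        ] 13.399583027962619 106.76249785447847 [562.9423322  328.56652732  79.86840905]
tab [558.81636031 342.85241278  82.        ] 28.182405231425143 106.19785229055003 [558.7597508  342.84922959  82.47365915]
0 169.13216778004113 356.52944058669664
1 134.50150085953138 292.786740777991
2 136.62316302102528 220.66466325044095
3 174.67835418157406 159.46232935640566
4 238.36723747652746 125.3519668898409
tape [705.1791753  353.32782173   8.62377438]
bottle [681.81736993 281.62015329  73.15802269]
a [590.2973158  504.17742627  37.38131573]
house [458.87471742 523.98945196  45.17865956]
screw [470.31426238 396.63896026  26.92680783]
cork [463.24858851 187.52943357  27.41272408]
```

```bash
cat >> h.py <<'E'
from scipy.spatial.transform import Rotation as Rn
AX=np.array([565.9,315.9]); YAW=-0.0094
BT=np.array([564.8,206.5])
def st():
    from workcell import manip
    o=manip.get_obs(); R=Rn.from_quat(o["ee_rot"]).as_matrix(); return o,R
E
python3 - <<'E'
from h import *
o,R=st(); print(R.round(4))
c=pickle.load(open("top0.pkl","rb")); s=pickle.load(open("side0.pkl","rb"))
for cam,pts in ((c,[(307.5,185),(317,194.5),(326.5,185),(317,175.5),(317.5,184.5),(266,184),(300,205),(266,200)]),(s,[(215+405/6,170+350/6),(215+500/6,170+365/6),(215+465/6,170+375/6),(215+465/6,170+300/6),(215+295/6,170+155/6),(215+280/6,170+220/6)])):
    for q in pts: print(q,pt(cam,*q).round(1))
E
```

```text
[[-3.000e-04  3.229e-01  9.464e-01]
 [-9.000e-04  9.464e-01 -3.229e-01]
 [-1.000e+00 -1.000e-03 -0.000e+00]]
(307.5, 185) [564.  227.1  58.2]
(317, 194.5) [543.7 207.1  60.9]
(326.5, 185) [564.3 187.1  62. ]
(317, 175.5) [584.9 206.9  57.9]
(317.5, 184.5) [563.9 207.4  71.1]
(266, 184) [563.7 316.   65.5]
(300, 205) [522.  241.6  44.6]
(266, 200) [530.4 315.3  56.9]
(282.5, 228.33333333333334) [542.9 212.6  51.2]
(298.3333333333333, 230.83333333333334) [564.3 185.9  53.9]
(292.5, 232.5) [551.  188.5  54. ]
(292.5, 220.0) [565.1 208.2  67.3]
(264.1666666666667, 195.83333333333334) [562.9 313.8  64.6]
(261.6666666666667, 206.66666666666666) [ 201.6 -240.4  576.4]
```

>>> carry_out(
  commands=[
    {"offset":[0,-13.7,25.9],"turn":0},
    {"offset":[0,-13.7,25.9],"turn":0},
    {"offset":[0,-13.7,25.9],"turn":0},
    {"offset":[0,-13.7,25.9],"turn":0},
    {"offset":[0,-13.7,25.9],"turn":0},
  ],
  fingers=0,
  newtons=10,
)

```text
time: 0.52
tcp_pos: [327.1, 554.6, 221.6]
ee_rot: [0.115, 0.698, -0.116, 0.698]
ft_force: [0.3, 0.8, 0.2]
grip_width: 0.667
```

>>> carry_out(
  commands=[
    {"offset":[0,-13.7,25.9],"turn":0},
    {"offset":[0,-13.7,25.9],"turn":0},
    {"offset":[0,-13.7,25.9],"turn":0},
    {"offset":[0,-13.7,25.9],"turn":0},
    {"offset":[0,-13.7,25.9],"turn":0},
  ],
)

```text
time: 0.93
tcp_pos: [427.6, 447.9, 221.7]
ee_rot: [0.116, 0.698, -0.116, 0.697]
ft_force: [0.1, 0.1, 0.3]
grip_width: 0.299
```

>>> carry_out(
  commands=[
    {"offset":[0,-13.7,25.9],"turn":0},
    {"offset":[0,-13.7,25.9],"turn":0},
    {"offset":[0,-13.7,25.9],"turn":0},
    {"offset":[0,-13.7,25.9],"turn":0},
    {"offset":[0,-13.7,25.9],"turn":0},
  ],
)

```text
time: 1.35
tcp_pos: [528.0, 341.3, 221.7]
ee_rot: [0.116, 0.698, -0.116, 0.697]
ft_force: [-0.1, 1.0, 0.6]
grip_width: 0.007
```

>>> carry_out(
  commands=[
    {"offset":[0,0,0],"turn":-6.66},
    {"offset":[0,0,0],"turn":-6.66},
    {"offset":[0,0,0],"turn":-6.66},
    {"offset":[0,0,0],"turn":-6.66},
    {"offset":[0,0,0],"turn":-6.66},
  ],
)

```text
time: 1.77
tcp_pos: [527.3, 342.3, 221.6]
ee_rot: [-0.091, 0.701, 0.091, 0.701]
ft_force: [-0.0, 0.4, -0.2]
grip_width: 0.005
```

```bash
sed -i 's/^AX=.*;/AX=np.array([565.2,316.2]);/; s/^BT=.*/BT=np.array([564.5,207.0])/' h.py
cat >> h.py <<'E'
def rep(tabdeg):
    o,R=st(); a=np.radians(tabdeg)+YAW
    d=np.array([np.cos(a),np.sin(a)]); t=np.array([np.sin(a),-np.cos(a)])
    p=o["tcp_pos"]; v=p[:2]-AX
    F=o["ft_force"]
    print("t",round(o["time"],2),"tcp",p.round(1),"w",round(o["grip_width"],3),"radial",round(v@d,1),"tang",round(v@t,1),"yaw of y rel tab",round(np.degrees(np.arctan2(R[1,1],R[0,1])-a),2),"F",F.round(1),"Ft",round(F[:2]@t,2),"j6",round(o["joint_pos"][5],2))
    return o,R
E
python3 - <<'E'
from h import *
o,R=rep(105); print(R.round(3))
from workcell import manip
c=manip.camera("wrist");cv2.imwrite("pics/w1.png",c["frame"])
E
```

```text
t 1.77 tcp [527.3 342.3 221.6] w 0.005 radial 34.8 tang -30.2 yaw of y rel tab 0.32 F [-0.   0.4 -0.2] Ft 0.06 j6 -1.29
[[-0.    -0.255  0.967]
 [-0.     0.967  0.255]
 [-1.    -0.    -0.001]]
```

View pics/w1.png

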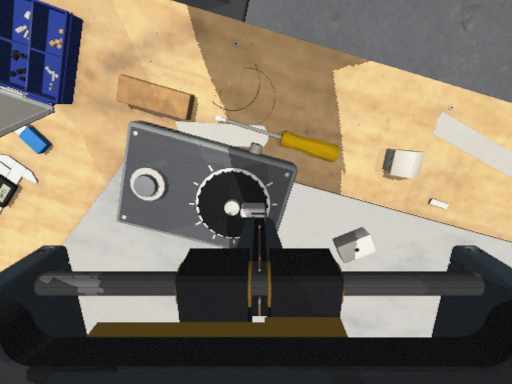

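The wrist view shows the button at (146,184), the knob at (232,207) and the tab at about (255,210), just beyond the tapered fingertips. I'll cross-check the positions with this camera.

Run:
```python
from h import *
from workcell import manip
c=manip.camera("wrist"); pickle.dump(c,open("w1.pkl","wb"))
f=c["frame"][115:255,110:310]
cv2.imwrite("pics/w1c.png",cv2.resize(f,None,fx=4,fy=4,interpolation=cv2.INTER_CUBIC))
print(pt(c,146,184),ray(c,146,184,68),ray(c,232,207,64))
print("camera pos",-c["R"].T@c["t"], "tip proj",proj(c,[527.3,342.3,213.6]))
```

```text
[560.37877657 206.72306761  67.9709889 ] [560.36824628 206.7333084   68.        ] [563.14970402 314.60947242  64.        ]
camera pos [445.45643257 318.49653788 384.55005571] tip proj [261.49422859 240.9044079 ]
```

View pics/w1c.png

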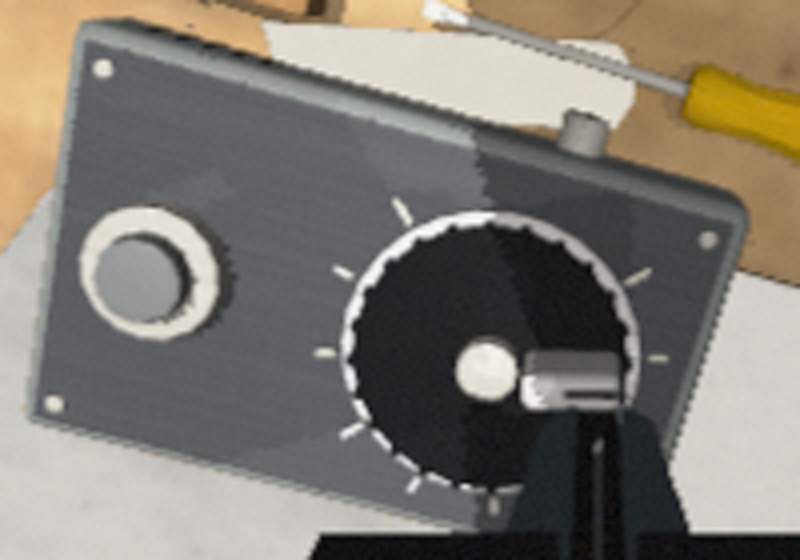

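>>> carry_out(
  commands=[
    {"offset":[30,0,-0.8],"turn":0},
    {"offset":[30,0,-0.8],"turn":0},
    {"offset":[30,0,-0.8],"turn":0},
    {"offset":[30,0,-0.8],"turn":0},
    {"offset":[20,0,-0.8],"turn":0},
  ],
)

```text
time: 2.28
tcp_pos: [522.3, 340.9, 79.1]
ee_rot: [-0.088, 0.702, 0.087, 0.701]
ft_force: [-0.4, 0.6, -0.3]
grip_width: 0.006
```

>>> carry_out(
  commands=[
    {"offset":[6,0,0],"turn":0},
    {"offset":[4,0,0],"turn":0},
  ],
)

```text
time: 2.45
tcp_pos: [523.0, 341.3, 70.9]
ee_rot: [-0.088, 0.702, 0.088, 0.701]
ft_force: [-0.8, 0.0, -0.0]
grip_width: 0.003
```

Run:
```python
from h import *
rep(105)
from workcell import manip
c=manip.camera("side");cv2.imwrite("pics/s2.png",cv2.resize(c["frame"][150:250,215:335],None,fx=6,fy=6,interpolation=cv2.INTER_CUBIC))
```

```text
t 2.45 tcp [523.  341.3  70.9] w 0.003 radial 34.8 tang -34.6 yaw of y rel tab -0.16 F [-0.8  0.  -0. ] Ft -0.75 j6 -1.28
```

View pics/s2.png

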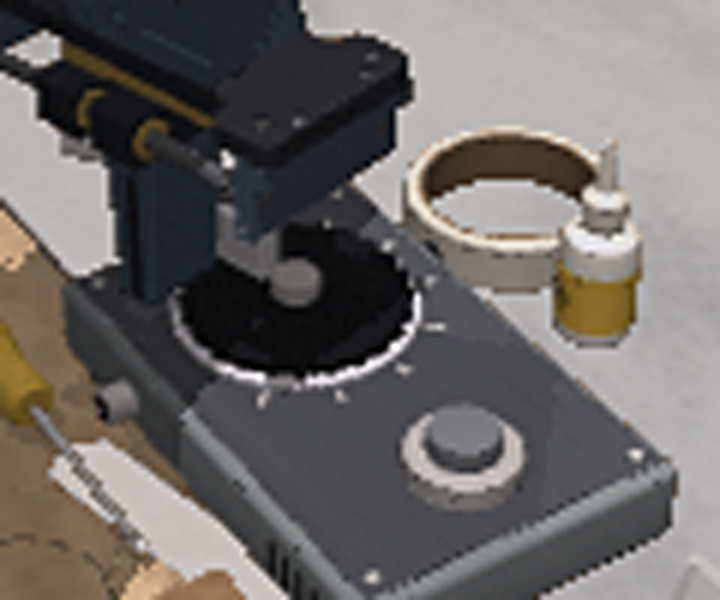

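The side view shows the fingertips at crop (150,290), to the left of the tab, with the dial unmoved. I'll approach the tab now.

>>> carry_out(
  commands=[
    {"offset":[0,0,3],"turn":0},
    {"offset":[0,0,3],"turn":0},
    {"offset":[0,0,2],"turn":0},
    {"offset":[0,0,1],"turn":0},
    {"offset":[0,0,1],"turn":0},
  ],
)

```text
time: 2.92
tcp_pos: [533.7, 344.3, 72.6]
ee_rot: [-0.089, 0.701, 0.089, 0.702]
ft_force: [-2.4, -0.4, 1.9]
grip_width: 0.004
```

>>> carry_out(
  commands=[
    {"offset":[0,0,1],"turn":0},
    {"offset":[0,0,1],"turn":0},
  ],
)

```text
time: 3.08
tcp_pos: [534.8, 344.5, 72.0]
ee_rot: [-0.089, 0.702, 0.089, 0.701]
ft_force: [-3.9, 0.9, 2.2]
grip_width: 0.005
```

>>> carry_out(
  commands=[
    {"offset":[0,0,1],"turn":0},
    {"offset":[0,0,1],"turn":0},
  ],
)

```text
time: 3.25
tcp_pos: [536.4, 345.0, 71.8]
ee_rot: [-0.089, 0.702, 0.089, 0.701]
ft_force: [-7.4, 0.4, 5.0]
grip_width: 0.006
```

Run:
```python
from h import *
rep(105)
```

```text
t 3.25 tcp [536.4 345.   71.8] w 0.006 radial 35.1 tang -20.7 yaw of y rel tab -0.01 F [-7.4  0.4  5. ] Ft -7.07 j6 -1.29
```

Run:
```python
from h import *
from workcell import manip
c=manip.camera("side");cv2.imwrite("pics/s3.png",cv2.resize(c["frame"][170:230,220:300],None,fx=9,fy=9,interpolation=cv2.INTER_CUBIC))
c=manip.camera("wrist");cv2.imwrite("pics/w3.png",c["frame"])
rep(105)
```

```text
t 3.35 tcp [536.4 345.1  71.8] w 0.006 radial 35.1 tang -20.6 yaw of y rel tab -0.01 F [-6.8  1.3  5.3] Ft -6.29 j6 -1.29
```

View pics/s3.png

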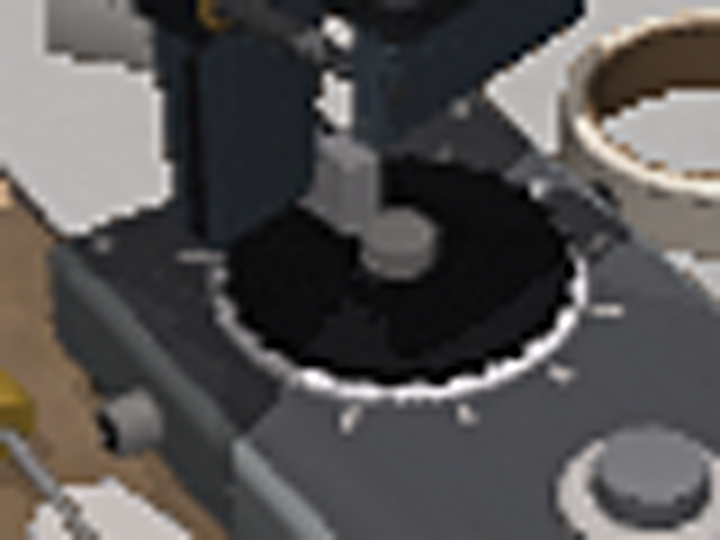

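View pics/w3.png

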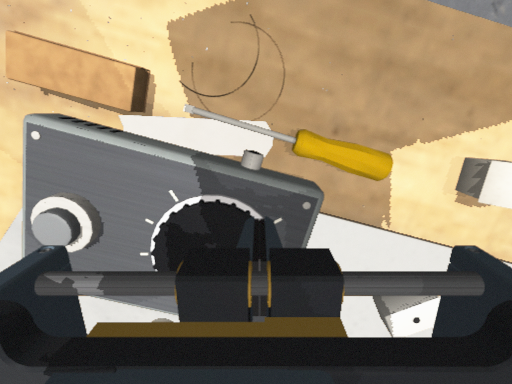

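The finger is against the tab and reads about 6.5 N, with the dial still near stop 1. From here I'll push along an arc, turning the tool with the tab.

>>> carry_out(
  commands=[
    {"offset":[0,0.7,1.23],"turn":2},
    {"offset":[0,0.7,1.23],"turn":2},
  ],
)

```text
time: 3.52
tcp_pos: [538.2, 346.9, 71.8]
ee_rot: [-0.064, 0.705, 0.064, 0.704]
ft_force: [-8.2, 0.6, 4.5]
grip_width: 0.007
```

>>> carry_out(
  commands=[
    {"offset":[0,0.7,1.23],"turn":2},
    {"offset":[0,0.7,1.23],"turn":2},
  ],
)

```text
time: 3.68
tcp_pos: [540.9, 348.8, 71.8]
ee_rot: [-0.039, 0.706, 0.039, 0.706]
ft_force: [-1.4, 1.2, 1.7]
grip_width: 0.005
```

Run:
```python
from h import *
rep(97)
from workcell import manip
c=manip.camera("side");cv2.imwrite("pics/s4.png",cv2.resize(c["frame"][170:230,220:300],None,fx=9,fy=9,interpolation=cv2.INTER_CUBIC))
```

```text
t 3.68 tcp [540.9 348.8  71.8] w 0.005 radial 35.2 tang -20.5 yaw of y rel tab -0.1 F [-1.4  1.2  1.7] Ft -1.28 j6 -1.15
```

View pics/s4.png

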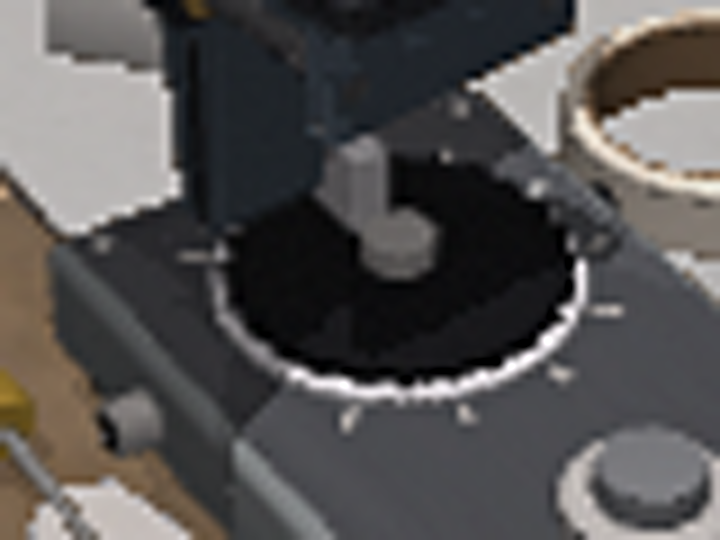

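>>> carry_out(
  commands=[
    {"offset":[0,0.7,1.23],"turn":2},
  ],
)

```text
time: 3.82
tcp_pos: [542.6, 349.6, 71.9]
ee_rot: [-0.028, 0.706, 0.028, 0.707]
ft_force: [0.8, -0.1, 0.2]
grip_width: 0.005
```

>>> carry_out(
  commands=[
    {"offset":[0,0.7,1.23],"turn":2},
  ],
)

```text
time: 3.9
tcp_pos: [543.9, 350.5, 72.0]
ee_rot: [-0.015, 0.707, 0.015, 0.707]
ft_force: [0.7, -0.4, -1.2]
grip_width: 0.009
```

```bash
cat >> h.py <<'E'
def snap(name):
    from workcell import manip
    c=manip.camera("side");cv2.imwrite(f"pics/s{name}.png",cv2.resize(c["frame"][170:230,220:300],None,fx=9,fy=9,interpolation=cv2.INTER_CUBIC))
E
python3 - <<'E'
from h import *
rep(93)
snap("5")
E
```

```text
t 3.9 tcp [543.9 350.5  72. ] w 0.009 radial 35.2 tang -19.8 yaw of y rel tab -0.03 F [ 0.7 -0.4 -1.2] Ft 0.7 j6 -1.08
```

View pics/s5.png

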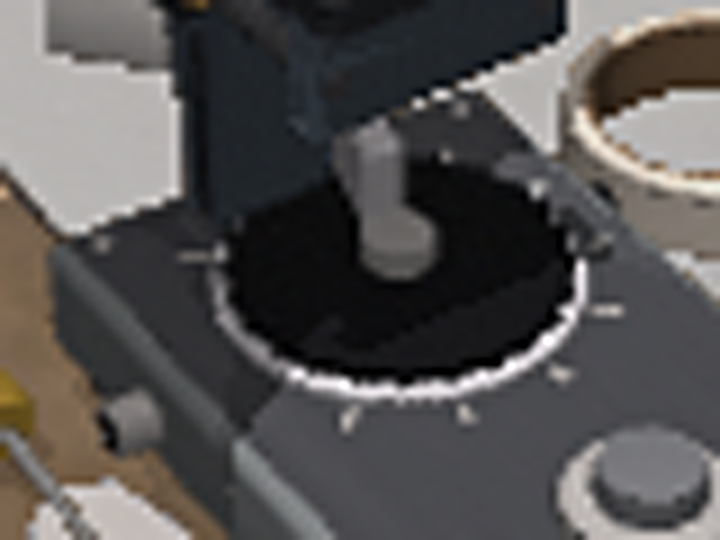

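The tab has moved ahead of the finger and the force is zero, so the first click has happened. I'll overlay the predicted tab outlines to confirm the stop.

```bash
cat >> h.py <<'E'
def overlay(name,degs,cam="side",win=(165,240,215,315),k=8):
    from workcell import manip
    c=manip.camera(cam); a,b,l,r=win
    im=cv2.resize(c["frame"][a:b,l:r],None,fx=k,fy=k,interpolation=cv2.INTER_CUBIC)
    P=lambda X:tuple(int(round(v)) for v in ((proj(c,X)+.5-np.array([l,a]))*k-.5))
    for dg,col in zip(degs,[(0,255,0),(0,0,255),(255,255,0)]):
        g=np.radians(dg)+YAW; d=np.array([np.cos(g),np.sin(g)]); t=np.array([np.sin(g),-np.cos(g)])
        q=[AX+d*x+t*y for x,y in((12,-6),(42,-6),(42,6),(12,6))]
        for h in (82,56): cv2.polylines(im,[np.array([P([*w,h]) for w in q])],True,col,1)
        for w in q: cv2.line(im,P([*w,82]),P([*w,56]),col,1)
    cv2.imwrite(f"pics/{name}.png",im)
E
python3 - <<'E'
from h import *
overlay("o5",[75,45])
E
```

```text
(no output)
```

View pics/o5.png

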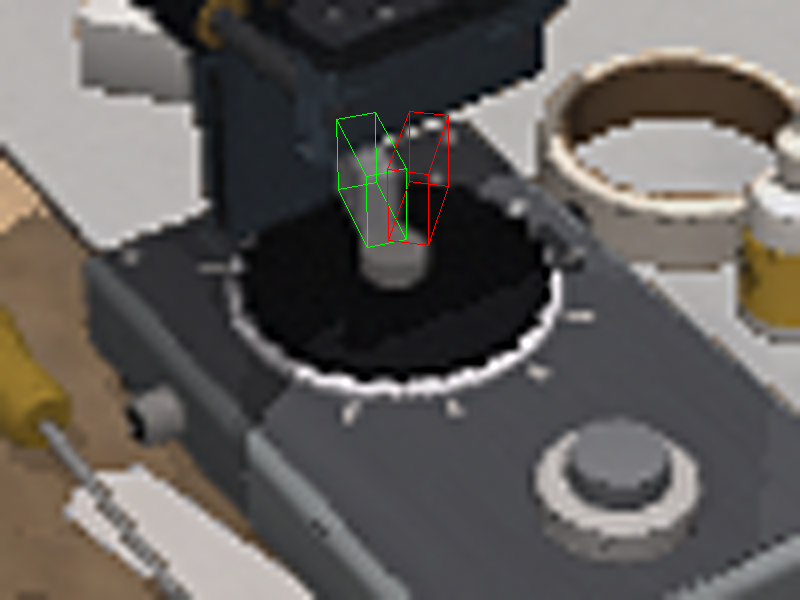

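The tab matches the green outline for stop 2 (75°), so the first click is confirmed. Next is the second click.

>>> carry_out(
  commands=[
    {"offset":[0,1.34,2.49],"turn":4},
    {"offset":[0,1.34,2.49],"turn":4},
    {"offset":[0,1.34,2.49],"turn":4},
  ],
)

```text
time: 4.25
tcp_pos: [551.1, 354.2, 71.8]
ee_rot: [0.059, 0.705, -0.059, 0.705]
ft_force: [-2.2, 0.1, 0.6]
grip_width: 0.01
```

Run:
```python
from h import *
rep(81)
```

```text
t 4.25 tcp [551.1 354.2  71.8] w 0.01 radial 35.1 tang -20.2 yaw of y rel tab -0.08 F [-2.2  0.1  0.6] Ft -2.21 j6 -0.87
```

>>> carry_out(
  commands=[
    {"offset":[0,0.7,1.23],"turn":2},
    {"offset":[0,0.7,1.23],"turn":2},
  ],
)

```text
time: 4.42
tcp_pos: [553.4, 355.1, 71.8]
ee_rot: [0.083, 0.703, -0.084, 0.702]
ft_force: [-5.5, 1.5, 3.6]
grip_width: 0.011
```

>>> carry_out(
  commands=[
    {"offset":[0,0.7,1.23],"turn":2},
    {"offset":[0,0.7,1.23],"turn":2},
  ],
)

```text
time: 4.58
tcp_pos: [555.8, 355.8, 71.8]
ee_rot: [0.108, 0.699, -0.108, 0.698]
ft_force: [-7.1, 1.5, 4.1]
grip_width: 0.006
```

>>> carry_out(
  commands=[
    {"offset":[0,0.7,1.23],"turn":2},
  ],
)

```text
time: 4.67
tcp_pos: [557.2, 356.1, 71.8]
ee_rot: [0.12, 0.697, -0.12, 0.696]
ft_force: [-7.5, 1.6, 4.2]
grip_width: 0.004
```

>>> carry_out(
  commands=[
    {"offset":[0,0.7,1.23],"turn":2},
  ],
)

```text
time: 4.75
tcp_pos: [558.6, 356.4, 71.8]
ee_rot: [0.132, 0.695, -0.132, 0.694]
ft_force: [-5.7, 0.8, 3.7]
grip_width: 0.005
```

Run:
```python
from h import *
rep(69)
```

```text
t 4.75 tcp [558.6 356.4  71.8] w 0.005 radial 35.0 tang -20.9 yaw of y rel tab 0.01 F [-5.7  0.8  3.7] Ft -5.63 j6 -0.66
```

>>> carry_out(
  commands=[
    {"offset":[0,0.7,1.23],"turn":2},
  ],
)

```text
time: 4.83
tcp_pos: [560.2, 356.6, 71.8]
ee_rot: [0.144, 0.693, -0.144, 0.692]
ft_force: [-2.6, 0.7, 1.2]
grip_width: 0.004
```

>>> carry_out(
  commands=[
    {"offset":[0,0.7,1.23],"turn":2},
  ],
)

```text
time: 4.92
tcp_pos: [562.0, 356.7, 71.8]
ee_rot: [0.156, 0.69, -0.156, 0.69]
ft_force: [-0.2, -0.1, -0.2]
grip_width: 0.007
```

Run:
```python
from h import *
rep(65); overlay("o6",[75,45])
```

```text
t 4.92 tcp [562.  356.7  71.8] w 0.007 radial 35.2 tang -20.4 yaw of y rel tab 0.02 F [-0.2 -0.1 -0.2] Ft -0.15 j6 -0.59
```

View pics/o6.png

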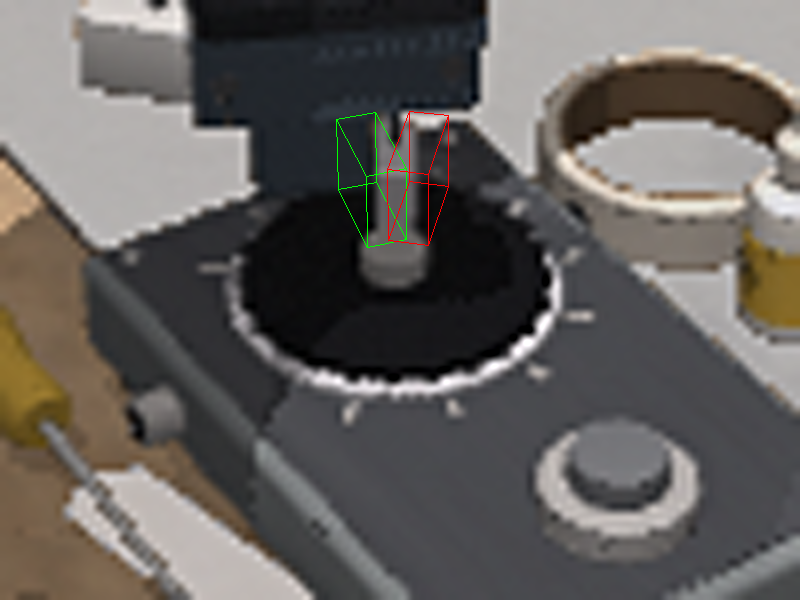

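The tab is between the two stops at that moment, around (390,190), so it's at the click point. I'll look again.

>>> carry_out(
  commands=[
    {"offset":[0,0,0],"turn":0},
  ],
)

```text
time: 5.05
tcp_pos: [562.3, 356.7, 71.9]
ee_rot: [0.156, 0.69, -0.156, 0.69]
ft_force: [0.1, 0.3, 0.4]
grip_width: 0.005
```

Run:
```python
from h import *
rep(65); overlay("o7",[75,45])
```

```text
t 5.05 tcp [562.3 356.7  71.9] w 0.005 radial 35.3 tang -20.1 yaw of y rel tab 0.11 F [0.1 0.3 0.4] Ft -0.07 j6 -0.6
```

View pics/o7.png

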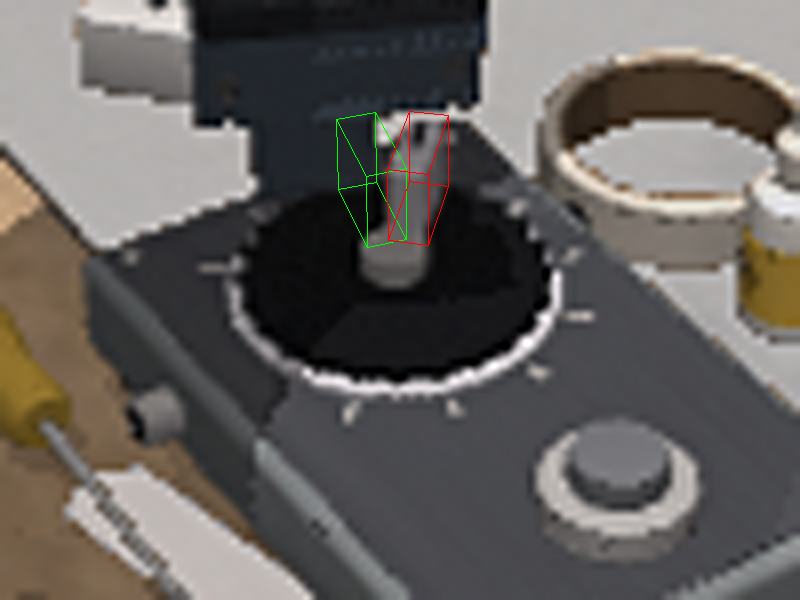

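The tab now matches stop 3 (45°, red), so the second click is confirmed. Next is the third.

>>> carry_out(
  commands=[
    {"offset":[0,1.34,2.49],"turn":4},
    {"offset":[0,1.34,2.49],"turn":4},
    {"offset":[0,1.34,2.49],"turn":4},
  ],
)

```text
time: 5.35
tcp_pos: [570.7, 356.6, 71.9]
ee_rot: [0.228, 0.669, -0.228, 0.669]
ft_force: [-0.5, 0.1, -0.3]
grip_width: 0.002
```

>>> carry_out(
  commands=[
    {"offset":[0,0.7,1.23],"turn":2},
    {"offset":[0,0.7,1.23],"turn":2},
    {"offset":[0,0.7,1.23],"turn":2},
  ],
)

```text
time: 5.6
tcp_pos: [574.5, 356.0, 71.9]
ee_rot: [0.262, 0.657, -0.262, 0.656]
ft_force: [-3.9, 3.5, 1.7]
grip_width: 0.005
```

>>> carry_out(
  commands=[
    {"offset":[0,0.7,1.23],"turn":2},
    {"offset":[0,0.7,1.23],"turn":2},
  ],
)

```text
time: 5.77
tcp_pos: [577.0, 355.4, 71.9]
ee_rot: [0.285, 0.648, -0.285, 0.647]
ft_force: [-5.5, 5.0, 1.4]
grip_width: 0.006
```

>>> carry_out(
  commands=[
    {"offset":[0,0.7,1.23],"turn":2},
    {"offset":[0,0.7,1.23],"turn":2},
  ],
)

```text
time: 5.93
tcp_pos: [579.7, 354.6, 71.9]
ee_rot: [0.307, 0.637, -0.307, 0.636]
ft_force: [-4.0, 4.6, 1.3]
grip_width: 0.002
```

Run:
```python
from h import *
rep(39); overlay("o8",[45,15])
```

```text
t 5.93 tcp [579.7 354.6  71.9] w 0.002 radial 35.2 tang -21.1 yaw of y rel tab 0.01 F [-4.   4.6  1.3] Ft -6.07 j6 -0.16
```

View pics/o8.png

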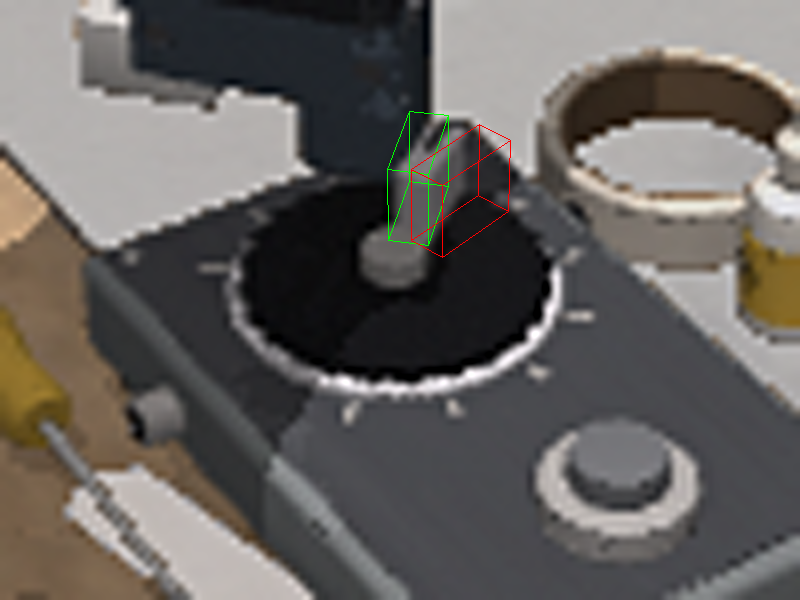

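The tab is partway between the stops and still in contact, with about 6 N and falling. I'll go on in single rows.

>>> carry_out(
  commands=[
    {"offset":[0,0.7,1.23],"turn":2},
  ],
)

```text
time: 6.07
tcp_pos: [581.0, 354.0, 71.9]
ee_rot: [0.318, 0.632, -0.318, 0.631]
ft_force: [-3.2, 2.6, 0.5]
grip_width: 0.002
```

>>> carry_out(
  commands=[
    {"offset":[0,0.7,1.23],"turn":2},
  ],
)

```text
time: 6.15
tcp_pos: [582.6, 353.3, 71.9]
ee_rot: [0.329, 0.626, -0.329, 0.626]
ft_force: [-0.4, -0.1, -0.9]
grip_width: 0.008
```

>>> carry_out(
  commands=[
    {"offset":[0,0,0],"turn":0},
  ],
)

```text
time: 6.23
tcp_pos: [583.0, 353.1, 71.9]
ee_rot: [0.329, 0.626, -0.329, 0.626]
ft_force: [0.5, 0.1, -0.1]
grip_width: 0.003
```

Run:
```python
from h import *
rep(35); overlay("o9",[45,15])
```

```text
t 6.23 tcp [583.  353.1  71.9] w 0.003 radial 35.5 tang -20.4 yaw of y rel tab 0.02 F [ 0.5  0.1 -0.1] Ft 0.22 j6 -0.09
```

View pics/o9.png

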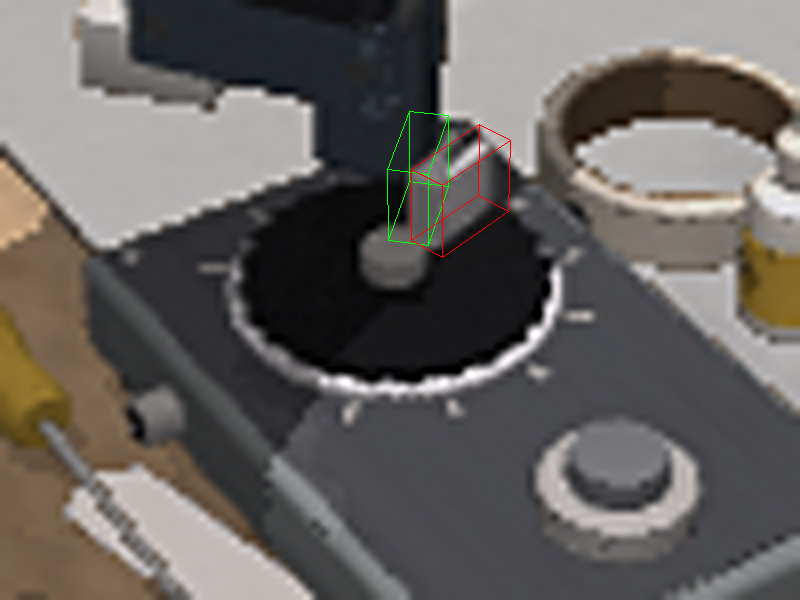

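The tab sits on stop 4 (15°), so that's three clicks. The fourth is the critical one and I'll take it in small steps.

>>> carry_out(
  commands=[
    {"offset":[0,1.34,2.49],"turn":4},
    {"offset":[0,1.34,2.49],"turn":4},
    {"offset":[0,1.34,2.49],"turn":4},
  ],
)

```text
time: 6.53
tcp_pos: [590.1, 348.7, 71.9]
ee_rot: [0.393, 0.588, -0.393, 0.588]
ft_force: [0.2, -0.3, -0.4]
grip_width: 0.006
```

>>> carry_out(
  commands=[
    {"offset":[0,0.7,1.23],"turn":2},
    {"offset":[0,0.7,1.23],"turn":2},
    {"offset":[0,0.7,1.23],"turn":2},
  ],
)

```text
time: 6.78
tcp_pos: [593.3, 346.2, 71.9]
ee_rot: [0.423, 0.567, -0.423, 0.566]
ft_force: [-2.1, 4.4, 0.3]
grip_width: 0.01
```

>>> carry_out(
  commands=[
    {"offset":[0,0.7,1.23],"turn":2},
    {"offset":[0,0.7,1.23],"turn":2},
  ],
)

```text
time: 6.95
tcp_pos: [595.1, 344.5, 71.9]
ee_rot: [0.443, 0.552, -0.442, 0.551]
ft_force: [-2.9, 5.9, 0.7]
grip_width: 0.001
```

>>> carry_out(
  commands=[
    {"offset":[0,0.7,1.23],"turn":2},
    {"offset":[0,0.7,1.23],"turn":2},
  ],
)

```text
time: 7.12
tcp_pos: [597.0, 342.5, 72.0]
ee_rot: [0.462, 0.536, -0.461, 0.535]
ft_force: [-1.9, 6.2, -0.5]
grip_width: 0.001
```

Run:
```python
from h import *
rep(9); overlay("o10",[15,-15])
```

```text
t 7.12 tcp [597.  342.5  72. ] w 0.001 radial 35.3 tang -21.3 yaw of y rel tab 0.03 F [-1.9  6.2 -0.5] Ft -6.43 j6 0.34
```

View pics/o10.png

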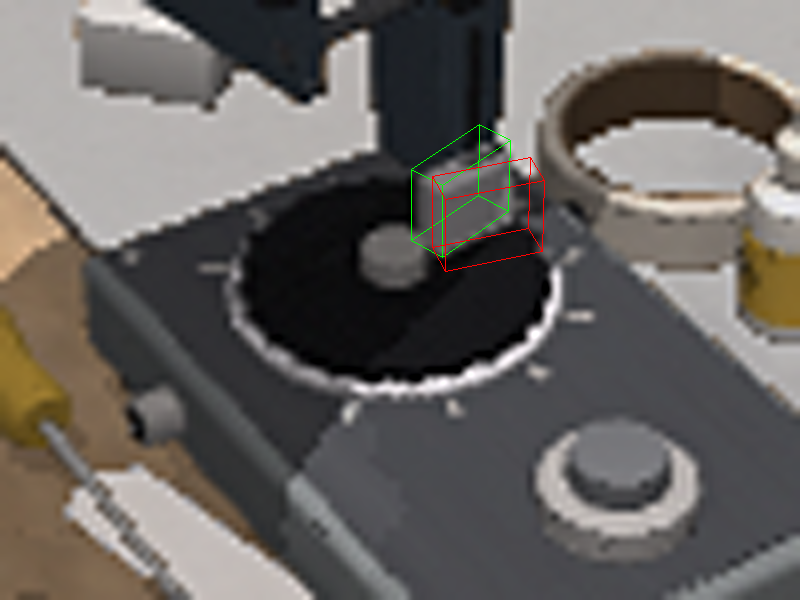

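The tab is partway from stop 4 to stop 5 and still loaded. The rest goes in single rows.

>>> carry_out(
  commands=[
    {"offset":[0,0.7,1.23],"turn":2},
  ],
)

```text
time: 7.25
tcp_pos: [597.9, 341.3, 72.0]
ee_rot: [0.471, 0.528, -0.47, 0.528]
ft_force: [-2.2, 5.1, 0.4]
grip_width: 0.003
```

>>> carry_out(
  commands=[
    {"offset":[0,0.7,1.23],"turn":2},
  ],
)

```text
time: 7.33
tcp_pos: [598.8, 340.0, 71.9]
ee_rot: [0.48, 0.519, -0.48, 0.519]
ft_force: [-0.4, 1.7, -0.4]
grip_width: 0.006
```

>>> carry_out(
  commands=[
    {"offset":[0,0,0],"turn":0},
  ],
)

```text
time: 7.42
tcp_pos: [598.9, 339.6, 71.9]
ee_rot: [0.48, 0.519, -0.48, 0.519]
ft_force: [0.1, 0.1, -0.1]
grip_width: 0.006
```

Run:
```python
from h import *
rep(5); overlay("o11",[15,-15])
```

```text
t 7.42 tcp [598.9 339.6  71.9] w 0.006 radial 35.5 tang -20.7 yaw of y rel tab 0.04 F [ 0.1  0.1 -0.1] Ft -0.11 j6 0.4
```

View pics/o11.png

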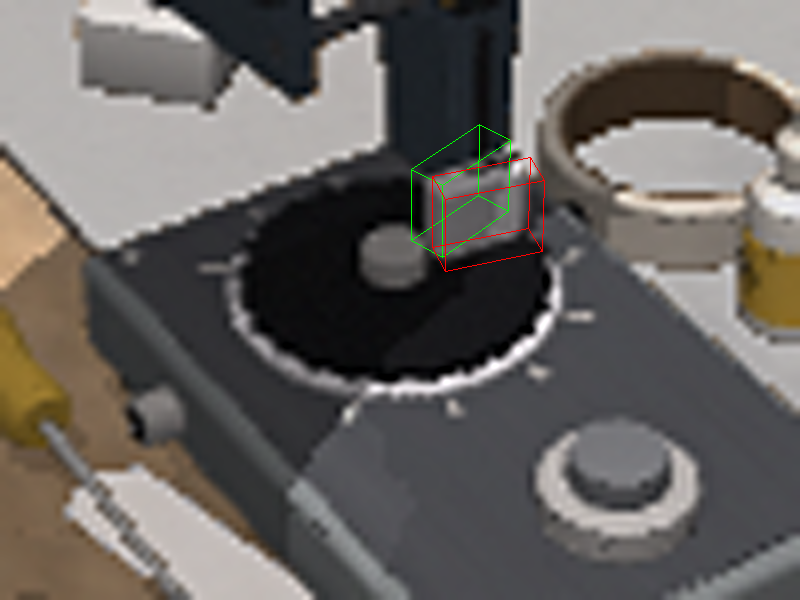

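The tab could still be moving, so I'll wait one row and look again.

>>> carry_out(
  commands=[
    {"offset":[0,0,0],"turn":0},
    {"offset":[0,0,0],"turn":0},
  ],
)

```text
time: 7.63
tcp_pos: [598.9, 339.6, 71.9]
ee_rot: [0.48, 0.519, -0.48, 0.52]
ft_force: [0.7, -0.0, -0.3]
grip_width: 0.006
```

Run:
```python
from h import *
rep(5); overlay("o12",[15,-15])
```

```text
t 7.63 tcp [598.9 339.6  71.9] w 0.006 radial 35.4 tang -20.7 yaw of y rel tab 0.1 F [ 0.7 -0.  -0.3] Ft 0.09 j6 0.4
```

View pics/o12.png

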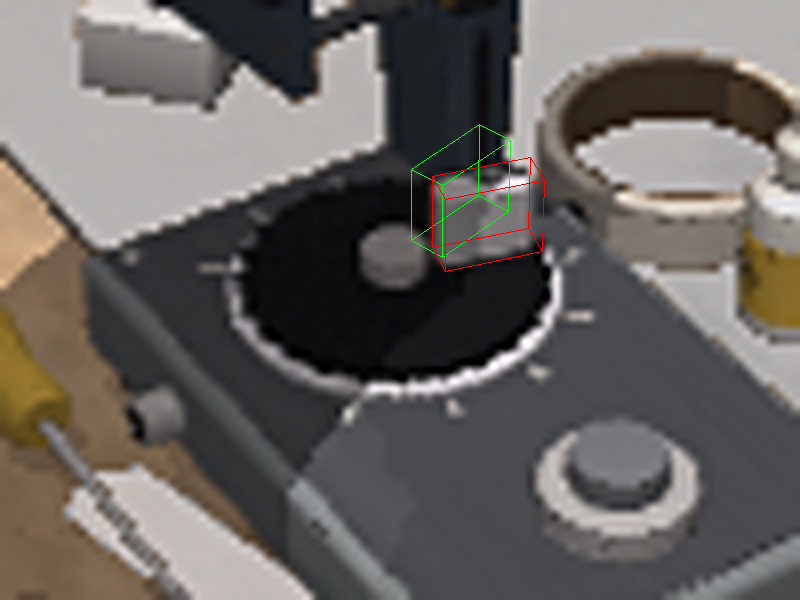

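The tab now matches stop 5 (-15°), which makes four clicks. I'll back off, lift away and check from above.

>>> carry_out(
  commands=[
    {"offset":[0,0,-3],"turn":0},
    {"offset":[0,0,-4],"turn":0},
    {"offset":[-10,0,-2],"turn":0},
    {"offset":[-20,0,0],"turn":0},
    {"offset":[-30,0,0],"turn":0},
  ],
)

```text
time: 8.1
tcp_pos: [596.9, 348.3, 131.0]
ee_rot: [0.479, 0.52, -0.481, 0.519]
ft_force: [-0.8, 0.7, -0.2]
grip_width: 0.005
```

Run:
```python
from h import *
o,R=rep(5); print(R.round(3))
overlay("o13",[15,-15])
c=overlay("o13t",[15,-15],"top",(145,225,228,342),7)
```

```text
t 8.1 tcp [596.9 348.3 131. ] w 0.005 radial 34.1 tang -29.6 yaw of y rel tab 0.03 F [-0.8  0.7 -0.2] Ft -0.79 j6 0.42
[[-0.003  0.997  0.078]
 [-0.002  0.078 -0.997]
 [-1.    -0.003  0.002]]
```

View pics/o13.png

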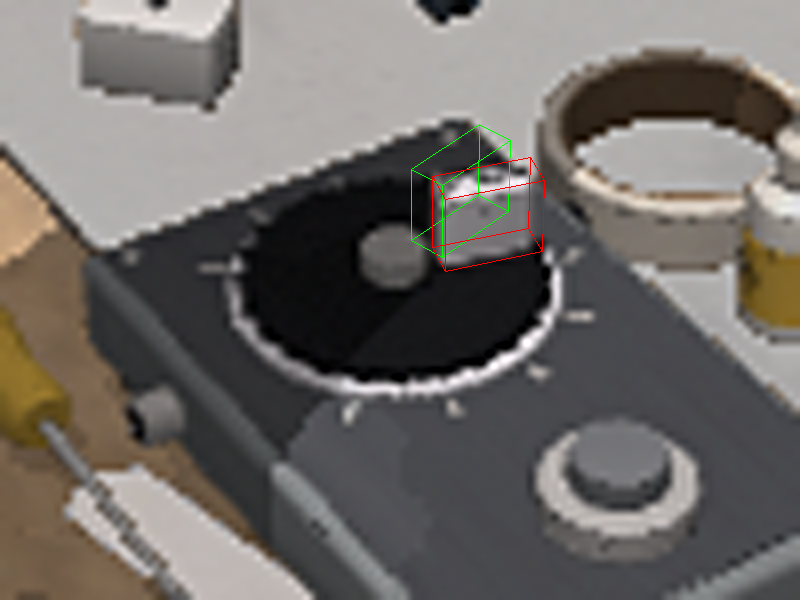

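View pics/o13t.png

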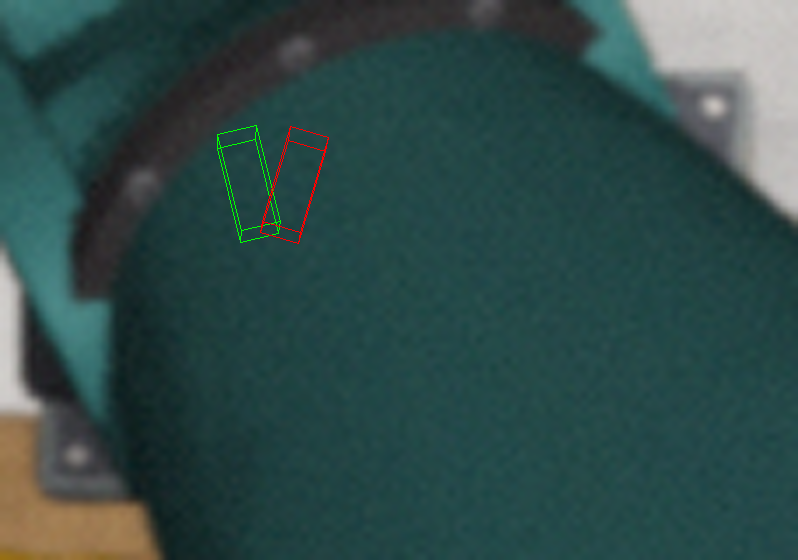

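The side view shows the tab on stop 5 with the finger clear; the top view is blocked by the arm. Now I'll move over the button.

>>> carry_out(
  commands=[
    {"offset":[0,-8.6,27.7],"turn":0},
    {"offset":[0,-8.6,27.7],"turn":0},
    {"offset":[0,-8.6,27.7],"turn":0},
    {"offset":[0,-8.6,27.7],"turn":0},
    {"offset":[0,-8.6,27.7],"turn":0},
  ],
)

```text
time: 8.62
tcp_pos: [565.6, 206.2, 132.2]
ee_rot: [0.48, 0.519, -0.48, 0.519]
ft_force: [0.4, -0.4, -0.6]
grip_width: 0.002
```

>>> carry_out(
  commands=[
    {"offset":[15,0,0],"turn":0},
    {"offset":[15,0,0],"turn":0},
    {"offset":[13,0,0],"turn":0},
    {"offset":[0,0,0],"turn":0},
  ],
)

```text
time: 8.95
tcp_pos: [564.8, 206.9, 86.7]
ee_rot: [0.479, 0.52, -0.481, 0.519]
ft_force: [-1.0, 0.9, -1.1]
grip_width: 0.004
```

Run:
```python
from h import *
o,R=rep(5)
overlay("o14",[-15],"side")
overlay("o14t",[-15],"top",(145,225,228,342),7)
```

```text
t 8.95 tcp [564.8 206.9  86.7] w 0.004 radial -8.9 tang 109.0 yaw of y rel tab 0.01 F [-1.   0.9 -1.1] Ft -1.0 j6 0.23
```

View pics/o14.png

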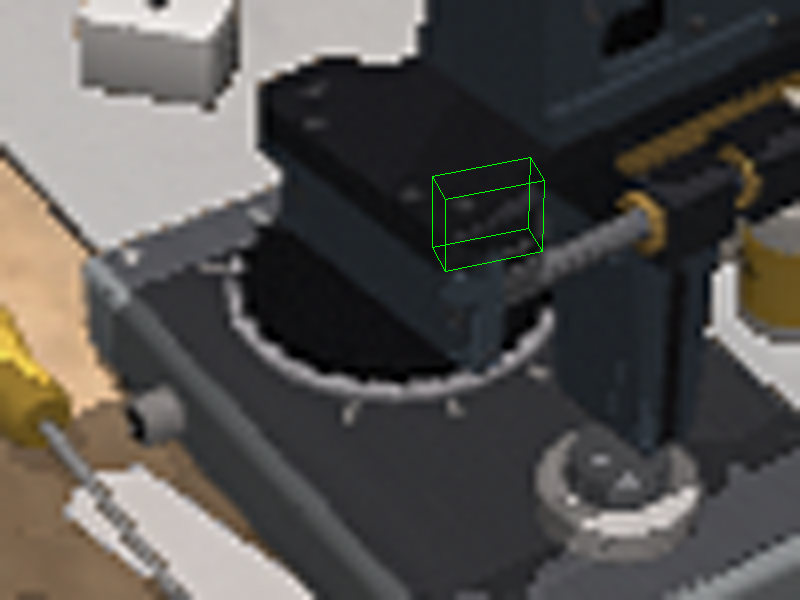

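View pics/o14t.png

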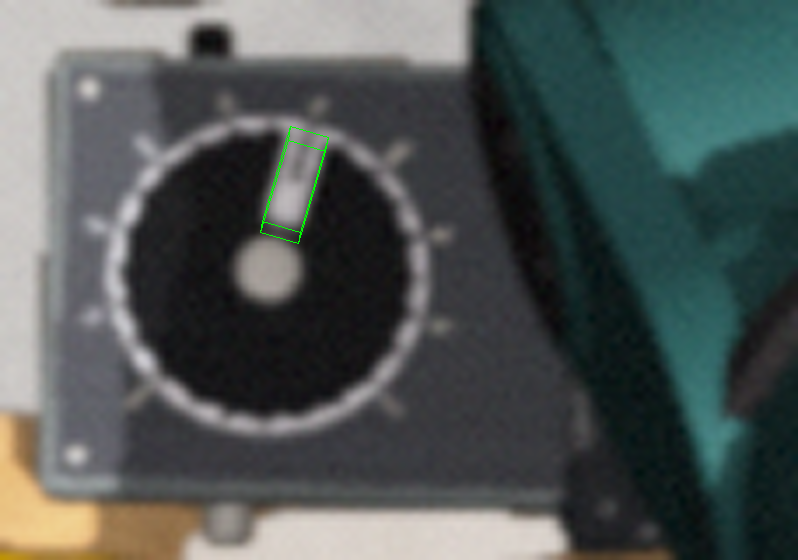

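The top view confirms the tab is on mark 5, exactly four clicks on from mark 1. The fingertip is over the button, so I'll press.

>>> carry_out(
  commands=[
    {"offset":[3,0,0],"turn":0},
    {"offset":[3,0,0],"turn":0},
    {"offset":[2,0,0],"turn":0},
    {"offset":[1,0,0],"turn":0},
    {"offset":[0,0,0],"turn":0},
  ],
)

```text
time: 9.47
tcp_pos: [566.0, 207.2, 79.8]
ee_rot: [0.48, 0.519, -0.48, 0.519]
ft_force: [-0.0, 0.2, -0.6]
grip_width: 0.0
```

>>> carry_out(
  commands=[
    {"offset":[1,0,0],"turn":0},
    {"offset":[1,0,0],"turn":0},
    {"offset":[1,0,0],"turn":0},
  ],
)

```text
time: 9.72
tcp_pos: [566.2, 207.2, 76.9]
ee_rot: [0.48, 0.519, -0.48, 0.519]
ft_force: [-0.2, -0.7, -0.5]
grip_width: 0.005
```

>>> carry_out(
  commands=[
    {"offset":[1,0,0],"turn":0},
    {"offset":[1,0,0],"turn":0},
  ],
)

```text
time: 9.88
tcp_pos: [566.2, 207.2, 74.9]
ee_rot: [0.48, 0.519, -0.48, 0.519]
ft_force: [0.2, -0.2, 1.6]
grip_width: 0.007
```

>>> carry_out(
  commands=[
    {"offset":[1,0,0],"turn":0},
  ],
)

```text
time: 9.97
tcp_pos: [566.2, 207.2, 74.0]
ee_rot: [0.48, 0.519, -0.48, 0.519]
ft_force: [-1.8, -0.1, 2.7]
grip_width: 0.006
```

>>> carry_out(
  commands=[
    {"offset":[1,0,0],"turn":0},
  ],
)

```text
time: 10.05
tcp_pos: [566.2, 207.2, 72.9]
ee_rot: [0.48, 0.519, -0.48, 0.519]
ft_force: [-0.6, -0.5, 3.4]
grip_width: 0.005
```

Contact came at a TCP height of about 76 mm, as expected, and the spring force is rising.

>>> carry_out(
  commands=[
    {"offset":[1,0,0],"turn":0},
    {"offset":[1,0,0],"turn":0},
  ],
)

```text
time: 10.22
tcp_pos: [566.2, 207.2, 70.9]
ee_rot: [0.48, 0.519, -0.48, 0.519]
ft_force: [-1.0, 0.0, 4.1]
grip_width: 0.006
```

>>> carry_out(
  commands=[
    {"offset":[1,0,0],"turn":0},
  ],
)

```text
time: 10.3
tcp_pos: [566.2, 207.2, 70.0]
ee_rot: [0.48, 0.519, -0.48, 0.519]
ft_force: [-4.0, -2.4, 18.8]
grip_width: 0.004
```

>>> carry_out(
  commands=[
    {"offset":[0.6,0,0],"turn":0},
  ],
)

```text
time: 10.38
tcp_pos: [566.3, 207.2, 70.0]
ee_rot: [0.48, 0.519, -0.48, 0.519]
ft_force: [-8.2, -2.2, 23.7]
grip_width: 0.003
```

The button has bottomed out: 6 mm of travel and a hard stop at 24 N. Releasing it now.

>>> carry_out(
  commands=[
    {"offset":[-2,0,0],"turn":0},
    {"offset":[-4,0,0],"turn":0},
    {"offset":[-10,0,0],"turn":0},
    {"offset":[-20,0,0],"turn":0},
    {"offset":[-30,0,0],"turn":0},
  ],
)

```text
time: 10.8
tcp_pos: [564.6, 206.7, 134.4]
ee_rot: [0.479, 0.52, -0.481, 0.518]
ft_force: [0.5, 0.2, -0.4]
grip_width: 0.002
```

>>> carry_out(
  commands=[
    {"offset":[-30,-25,0],"turn":0},
    {"offset":[-20,-25,0],"turn":0},
    {"offset":[0,-25,0],"turn":0},
    {"offset":[0,0,0],"turn":0},
    {"offset":[0,0,0],"turn":0},
  ],
)

```text
time: 11.22
tcp_pos: [490.8, 201.3, 186.1]
ee_rot: [0.48, 0.519, -0.48, 0.519]
ft_force: [-0.0, -0.3, -0.1]
grip_width: 0.005
```

Run:
```python
from h import *
o,R=rep(5)
overlay("o15",[-15],"side")
overlay("o15t",[-15],"top",(145,225,228,342),7)
from workcell import manip
c=manip.camera("side"); print(pt(c,292,220),pt(c,292,221)); cv2.imwrite("pics/s15.png",c["frame"])
```

```text
t 11.22 tcp [490.8 201.3 186.1] w 0.005 radial -83.1 tang 108.7 yaw of y rel tab 0.03 F [-0.  -0.3 -0.1] Ft 0.26 j6 0.27
[564.31113766 208.90858224  67.10146275] [561.29484202 204.98634492  68.67730313]
```

View pics/s15.png

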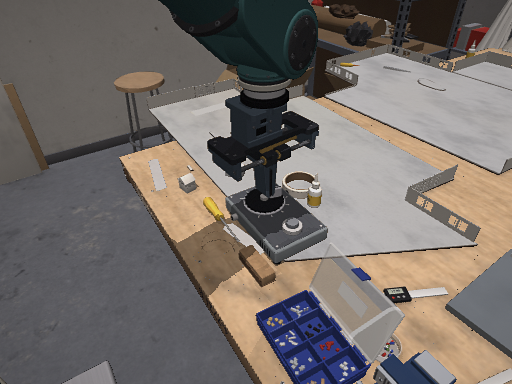

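View pics/o15t.png

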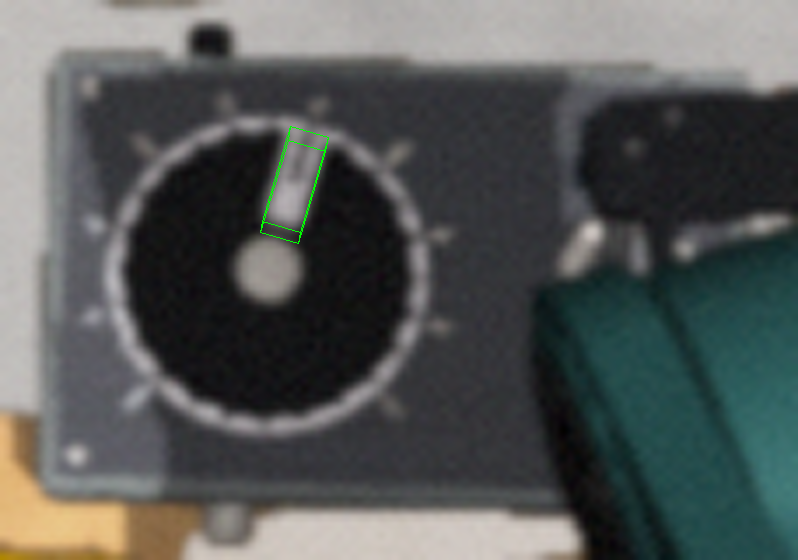

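The dial is on mark 5 in the top view. The button is back up at about 67-68 mm at side pixel (292,220), the bystanders haven't moved, and the arm is clear. Handing in.

Run:
```python
from workcell import manip
print(manip.finish_job())
```

```text
the job is handed in; nothing more can be done
None
```

The job is done and handed in at about 11 s on the robot's clock: the dial is four clicks further on, and the start button was then pressed fully down and let go.

- **Dial:** I pushed the tab with the shut fingertips, one click at a time, from stop 1 to stop 5. After each click I checked it in the side picture, and the push force dropped to zero each time. With the finger away, the top picture showed the tab on mark 5, both before and after the button press.
- **Button:** The fingertip met it with the tool at about 76 mm and went down 6 mm to a hard stop, about 24 N at the end. After release the camera measured its face at 67–69 mm, so it is up again.
- **Other things on the bench:** the screwdriver, cork block, house block, tape and bottle looked unmoved in the last side picture. The steel weight was hidden behind the arm there; it was in its place in the last clear view, before the button press.

**Disagreements:** The push on the tab read 6–8 N, against the 5 N given; I put this down to friction and to contact nearer the axis. The cameras differed by up to about 4 mm on the button and dial centres, and the finger met the tab a few degrees earlier than worked out.

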